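Clamp a valve block for its leak check, then release it

ROBOT

A 6-joint arm with a two-finger parallel gripper is mounted at the origin on the work surface. World frame = base frame: x ahead of the robot, y to its left, z up, the work surface at z = 0. Lengths are in m, angles in degrees, forces in N, time in s.
With the tool pointing down it reaches from about 0.35 to 0.875 m from the base axis. Payload 4.2 kg.
Tool frame: the origin (TCP) lies between the finger pads; the fingertips stand 17 mm ahead of it and the grasp point (between the pads) lies 2 mm behind it; z points along the fingers, y is the line along which they close (so a half turn about z gives the same grasp; the last joint's range is limited). The gripper opens to 87 mm and grips with 3 to 60 N. Pads are 19 mm wide; open, the fingers measure 117 mm over their backs; the gripper's body (75 mm by 190 mm) begins 51 mm behind the grasp point.
Start: joints at [81.624, 22.042, 0.453, 0, -68.411, -14.817], TCP at [0.246, 0.574, 0.24] pointing down, gripper open.
Joint ranges: [-179.83, 179.83], [-69.29, 118.12], [-61.27, 80.66], [-181.25, 117.63], [-171.15, -9.14], [-177.46, 177.46]. Speed limits (degrees/s): [159.86, 159.86, 180, 180, 180, 180].

INTERFACE

Orientations are given as a 3x3 rotation matrix whose columns are the frame's x, y, z axes.
In Python, from station import sense, capture, r, masks_of gives the robot as it stands.
- The arm moves only by the tool apply_moves, never from a script. Its argument "steps" is a list that holds one entry, the list of rows, each a list of 7 numbers: the opening, from 0 (shut) to 1 (fully open), then the shift along the tool's x, y, z in mm, then the turn, a rotation vector about the tool's x, y, z in rad. A call has 1 to 12 rows; each row shifts and turns the commanded pose from where the row before left it, along the tool's axes as they then stand; what a row does not reach is not made up. A row lasts 1/8 s, in which the tool goes at most 62.5 mm and 10.7 degrees, less where a joint would pass 70% of its speed; a pose out of reach is approached as far as the arm can. A call with a gripper value outside its range is refused whole. The fingers move at their own pace and stop on an object; the grip force is fixed at half the most. Time passes only in rows, so rows that do not move let the fingers close. It gives the time, the measured TCP pose, the force and the opening at its end, in the units of the state.
- sense(): the state, without advancing time (a new reading comes with each control period).
- capture(name): name is "scene" or "top" or "wrist"; returns a dict with "color" (420x560x3 uint8, red, green, blue), "vfov" (degrees; the focal length in pixels is half the picture's height over the tangent of half this angle, whatever the lens; pixels are square), "cx", "cy" (the principal point, pixels), "T" (4x4, takes a point from camera to world coordinates). Camera axes: x right, y down, z forward; pixel columns grow to the right and rows downward; lengths in m; the calibration is good to about 2 mm. A picture is of the moment at which its call begins. There is no depth.
- r.finish_job(): hands the job in, once; it reports no verdict.
Trained networks look in a picture, given as the dict that the camera call returned (one of the last four; its "shot" number tells which), for a name from the list of things; names that differ only in an ending like _2 or _b are one class to them, and where a whole thing is asked for, a point or a joint stands for the part that bears it (a point fixed in the world has none). Each returns a list of dicts, best first, with "confidence" (0 to 1); they miss things now and then, are a little off and sometimes report something else, mostly with a low value. They report only what shows in the picture. A call takes as long as a camera call. They do not tell look-alikes from the thing itself.
- masks_of(picture, thing): "pixels" (420x560 bool, what is visible of it) and "box" ([left, top, width, height] in pixels, round what is visible of it).
The state is a dict: "time_s": time; "joints": joint angles; "joint_velocities": joint speeds; "effort": joint torques, N m; "tcp_pos": TCP position; "ee_rot": TCP orientation; "wrist_force": force on the tool from outside, world axes, zero at the start; "moment": the same for the moment, N m; "gripper_width": opening from 0.0 (shut) to 1.0 (fully open).
Only numpy, scipy, OpenCV 4.12 (cv2) and the standard library are available. Lean on these libraries where they do the work, as an engineer would, in place of code of your own. Each camera call takes 0.05 s, during which the arm holds its last target. There are 200 camera calls.

TASK

The aluminium valve block stands in one of the two stations of the leak-check fixture; the other station holds only its yellow dust cover. Push the red handle of the block's own toggle clamp over centre so that the clamp locks down on the block by itself, take the gripper off the handle and leave it locked for about four seconds, then swing the clamp back until it is fully open. The block stays in its nest, and the other clamp, the cover and the things lying about are left alone.

Things in the scene. Friction and masses are not known exactly. Their poses are not given: they have to be found in the camera images.
- fixture: fixed leak-check fixture: aluminium plate, x -0.10 to 0.11, y -0.17 to 0.17, 15 mm thick; origin on its underside. Station 1 at y = +0.085, 2 at y = -0.085, each with a toggle clamp on the -x (robot) side (arm pivot x -0.025, z 0.067; cheeks up to z 0.075) and a nest on the +x side. Dial gauge between the nests, up to z 0.077. An open arm reaches up to z 0.17; a locked arm's top lies at z 0.10
- valve_block: the work: aluminium valve block 78 x 54 x 40 mm with brass stubs on three sides and a blue dot on top, 0.5 kg, standing in the nest of one of the two stations; origin at the centre of its underside
- dust_cover: yellow plastic dust cover 78 x 54 x 10 mm with a raised rib, lying in the nest of the other station; origin at the centre of its underside
- clamp1_arm (a joint): clamping arm of station 1 (rad): 0 = fully open (the arm stands 65 degrees above level), growing as it comes down; about 1.11 when the rubber first meets the block, about 1.14 (arm level) when locked on it
- clamp1_handle: handle of toggle clamp 1, swinging in the fixture's x-z plane: steel shank, red round grip 18 mm thick, 83 mm long; origin on its lower pin. Needs 1 to 3 N at its end, about 6 N forward over centre, 6 N to break open. Short of dead centre the rubber pushes it open again; past it, it snaps to the stop and stays
- clamp1_tip (a point): centre of the round end (9 mm radius) of clamp 1's red grip, at y = 0.085 in the fixture's frame. Its path in the fixture's frame (x, z in mm; lean back in degrees): (-146,157; 56) fully open, (-138,167; 52), (-116,186; 42), (-92,200; 32), (-67,210; 22), (-41,215; 12), (-34,215; 9) rubber meets block, (-16,216; 2), (-3,215; -4) dead centre, (2,217; -8) locked on its stop. 
- clamp1_pad: rubber-tipped spindle of clamp 1, 18 mm across, on the arm 75 mm from the arm's pivot; origin on that pivot, not on the rubber. Presses about 20 N when locked on the block
- nest1 (a point): centre of the floor of station 1's nest (made for a 78 x 54 mm foot, 2 to 3 mm free all round, between steel rails and stops 6 to 12 mm high), in the fixture's frame at (0.050, 0.085, 0.019)
- clamp2_arm (a joint): clamping arm of station 2 (rad): 0 = fully open (the arm stands 65 degrees above level), growing as it comes down; about 1.11 when the rubber first meets the block, about 1.14 (arm level) when locked on it
- clamp2_handle: handle of toggle clamp 2, swinging in the fixture's x-z plane: steel shank, red round grip 18 mm thick, 83 mm long; origin on its lower pin. Needs 1 to 3 N at its end, about 6 N forward over centre, 6 N to break open. Short of dead centre the rubber pushes it open again; past it, it snaps to the stop and stays
- clamp2_tip (a point): centre of the round end (9 mm radius) of clamp 2's red grip, at y = -0.085 in the fixture's frame. It moves as clamp 1's does: same x, z and lean in the fixture's frame. 
- clamp2_pad: rubber-tipped spindle of clamp 2, 18 mm across, on the arm 75 mm from the arm's pivot; origin on that pivot, not on the rubber. Presses about 20 N when locked on the block
- nest2 (a point): centre of the floor of station 2's nest (made for a 78 x 54 mm foot, 2 to 3 mm free all round, between steel rails and stops 6 to 12 mm high), in the fixture's frame at (0.050, -0.085, 0.019)
- spanner: bystander: steel open-ended spanner 190 mm long on the bench on the left of the fixture; origin under its middle
- gauge: bystander: black dial gauge 90 mm across, 35 mm high, with a brass stem, on the bench on the right of the fixture; origin under its centre
- weld_head: bystander: black tube-welding head, about 220 mm long, 42 mm high, on the far left; origin under the middle
- shutoff_valve: bystander: dark steel shut-off valve, 60 mm cube with a stem up to 105 mm, on the far right; origin under its centre
Mind the look-alikes: they are no part of the job. Several things have the shape of the dust_cover; the one meant has the colours described above. What is shaped like the valve_block but pink is not meant.

How it is judged (in metres and radians):
On the way:
1. the block's clamp is locked down on the block by itself, the robot off its handle, for three seconds (((horizontal distance between valve_block and nest1 below 0.012 m and value of joint clamp1_arm above 1.05 rad and contact force between clamp1_pad and valve_block above 8 N and contact force between clamp1_handle and the fingers below 0.3 N and contact force between clamp1_handle and the arm below 0.3 N) or (horizontal distance between valve_block and nest2 below 0.012 m and value of joint clamp2_arm above 1.05 rad and contact force between clamp2_pad and valve_block above 8 N and contact force between clamp2_handle and the fingers below 0.3 N and contact force between clamp2_handle and the arm below 0.3 N))), for 3 s.
At the end, for the whole second after the job is handed in: After the clamp has been locked on the block, untouched, for at least three seconds: both clamp arms are fully open (within 0.12 rad of their open stop) and at rest, the block sits flat and still in its own nest (within 6 mm), the dust cover in the other nest (value of joint each of clamp1_arm, clamp2_arm below 0.12 rad and velocity of joint each of clamp1_arm, clamp2_arm below 0.1 rad/s and (((horizontal distance between valve_block and nest1 below 0.006 m and z of valve_block in the frame of nest1 below 0.004 m) and (horizontal distance between dust_cover and nest2 below 0.012 m and z of dust_cover in the frame of nest2 below 0.004 m)) or ((horizontal distance between valve_block and nest2 below 0.006 m and z of valve_block in the frame of nest2 below 0.004 m) and (horizontal distance between dust_cover and nest1 below 0.012 m and z of dust_cover in the frame of nest1 below 0.004 m))) and angle between valve_block's own z axis and vertical below 0.06 rad and linear speed of valve_block below 0.02 m/s).
It fails at once if the clamp of the other station is swung (its handle end moved over 20 mm) ((horizontal distance between valve_block and nest1 above 0.09 m and distance of clamp1_tip from where it was at the start of the episode above 0.02 m) or (horizontal distance between valve_block and nest2 above 0.09 m and distance of clamp2_tip from where it was at the start of the episode above 0.02 m)).
It fails at once if the block is shifted over 12 mm or tipped over 9 degrees (distance of valve_block from where it was at the start of the episode above 0.012 m or angle between valve_block's own z axis and vertical above 0.16 rad).
It fails at once if the dust cover is moved over 12 mm (distance of dust_cover from where it was at the start of the episode above 0.012 m).
It fails at once if a bystander on the bench is moved over 20 mm (distance of any of spanner, gauge, weld_head, shutoff_valve from where it was at the start of the episode above 0.02 m).
It also fails if it takes over 58 s, if anything falls off the work surface, if the arm or the gripper's body presses on something with over 40 N, if the wrist force passes 120 N, or if a joint passes its speed limit or range.

## Working session

There is one attempt and no reset: what is moved stays moved. The work goes in short steps, Python scripts to look and compute and a tool call to move; the robot and the scene stay as the last step left them, time stands still between calls to the robot, and variables do not carry over. Pictures are saved under pics/ and viewed, on a budget of 10 in all, crops included, one or two more only if the job needs it, and the job is handed in when it is done.

Besides the shell and the picture viewer there is one more tool, called after "Emit:" as name(argument=value, ...) on one line, values as JSON. apply_moves: Moves the arm, as the interface text tells. Its arguments: {"type":"object","properties":{"steps":{"type":"array","items":{"type":"array","items":{"type":"array","items":{"type":"number"}}}}},"required":["steps"]}

```bash
mkdir -p pics; ls; cat > h.py <<'E'
import numpy as np,cv2
from station import sense,capture,r,masks_of
def K(p):
    f=p["color"].shape[0]/2/np.tan(np.radians(p["vfov"])/2); return f,p["cx"],p["cy"]
def proj(p,X):
    f,cx,cy=K(p); T=np.array(p["T"]); c=(np.atleast_2d(X)-T[:3,3])@T[:3,:3]
    return np.c_[f*c[:,0]/c[:,2]+cx,f*c[:,1]/c[:,2]+cy]
def onz(p,uv,z):
    f,cx,cy=K(p);T=np.array(p["T"]);d=T[:3,:3]@np.array([(uv[0]-cx)/f,(uv[1]-cy)/f,1]);return T[:3,3]+d*(z-T[2,3])/d[2]
def save(p,n,s=1.4,box=None):
    im=p["color"][:,:,::-1]
    if box: im=im[box[1]:box[3],box[0]:box[2]]
    cv2.imwrite("pics/"+n,cv2.resize(np.ascontiguousarray(im),None,fx=s,fy=s))
E
python3 - <<'E'
from h import *
for n in("scene","top"):
    p=capture(n); save(p,n+"1.png")
    print(n,np.round(p["T"],3).tolist(),p["vfov"])
    for t in("fixture","valve_block","dust_cover","clamp1_handle","clamp2_handle","clamp1_arm","spanner","gauge","weld_head","shutoff_valve"):
        print(t,[(round(m["confidence"],2),m["box"],np.round(np.argwhere(m["pixels"]).mean(0)[::-1]).tolist()) for m in masks_of(p,t)])
E
```

```text
pics
scene [[0.492, 0.495, -0.716, 1.722], [0.87, -0.273, 0.41, -0.674], [0.007, -0.825, -0.565, 1.031], [0.0, 0.0, 0.0, 1.0]] 51.48491214728404
fixture [(0.6, [226.0, 181.8, 100.2, 84.8], [275.0, 234.0])]
valve_block [(0.96, [247.4, 236.7, 20.7, 22.8], [258.0, 244.0]), (0.61, [204.4, 206.2, 23.5, 23.2], [217.0, 218.0])]
dust_cover [(0.64, [293.7, 227.6, 16.5, 20.7], [302.0, 238.0]), (0.53, [358.8, 219.1, 23.0, 12.8], [367.0, 225.0]), (0.51, [255.3, 200.2, 19.0, 11.2], [266.0, 205.0])]
clamp1_handle []
clamp2_handle []
clamp1_arm []
spanner [(0.66, [322.3, 209.3, 24.1, 30.6], [334.0, 225.0])]
gauge [(0.91, [190.1, 248.1, 29.8, 23.3], [207.0, 259.0])]
weld_head [(0.87, [366.5, 174.2, 51.0, 16.3], [388.0, 184.0])]
shutoff_valve [(0.76, [126.5, 253.0, 31.7, 35.9], [140.0, 271.0])]
top [[0.075, -0.972, 0.223, 0.269], [-0.997, -0.073, 0.021, -0.015], [-0.004, -0.224, -0.974, 1.367], [0.0, 0.0, 0.0, 1.0]] 51.093639779623054
fixture [(0.81, [245.8, 154.8, 116.9, 91.3], [303.0, 199.0])]
valve_block [(0.83, [337.0, 254.7, 24.6, 31.3], [349.0, 267.0]), (0.78, [325.8, 168.2, 20.8, 32.2], [334.0, 184.0])]
dust_cover [(0.86, [267.9, 247.8, 23.7, 27.2], [278.0, 262.0]), (0.69, [325.5, 186.9, 13.3, 26.1], [334.0, 195.0]), (0.65, [273.0, 163.0, 20.9, 23.2], [283.0, 173.0]), (0.57, [188.0, 149.5, 20.6, 27.6], [198.0, 161.0])]
clamp1_handle [(0.75, [437.4, 206.6, 44.5, 31.0], [460.0, 222.0]), (0.69, [260.1, 196.7, 20.2, 28.0], [268.0, 213.0])]
clamp2_handle [(0.69, [317.2, 209.2, 13.8, 34.0], [325.0, 227.0])]
clamp1_arm [(0.49, [269.8, 174.1, 11.3, 25.5], [277.0, 180.0])]
spanner [(0.64, [222.4, 157.7, 22.8, 55.8], [230.0, 185.0])]
gauge [(0.93, [369.8, 189.1, 43.8, 27.8], [389.0, 204.0])]
weld_head [(0.66, [81.1, 181.6, 58.4, 55.7], [110.0, 209.0]), (0.49, [437.3, 207.7, 45.1, 31.5], [460.0, 221.0])]
shutoff_valve [(0.83, [437.3, 206.6, 45.6, 31.1], [461.0, 221.0])]
```

View pics/top1.png

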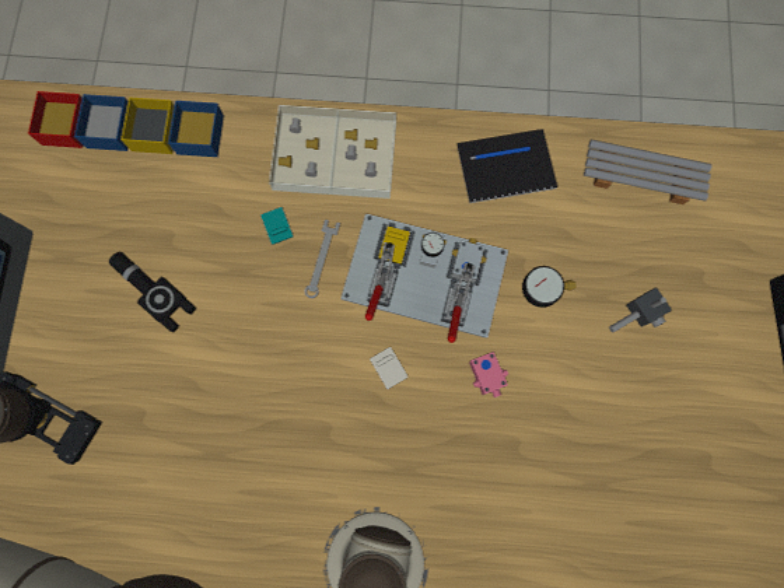

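```bash
python3 - <<'E'
from h import *
p=capture("top"); save(p,"topc.png",5,(235,140,375,260))
for n,z in (((334,184),.06),((283,173),.03)): print(onz(p,n,z))
m=masks_of(p,"fixture")[0]["pixels"].astype(np.uint8)
E
```

```text
[ 0.65021041 -0.15620953  0.06      ]
[0.68317344 0.00368012 0.03      ]
```

View pics/topc.png

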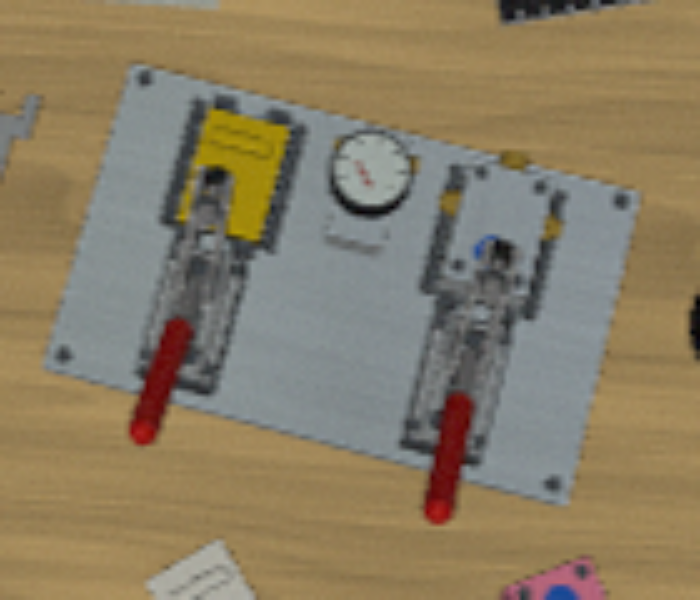

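The crop shows the yellow cover in the left station (1) at about px (282,174), and the aluminium block with its blue dot in the right station (2) at about (335,183). Lookalikes for the block: the pink body at (349,267), rejected by colour. Lookalikes for the cover: teal (198,161) and white (278,262). The handles are at left (264,226) and right (323,242). I choose the right handle, clamp 2.

```bash
cat >> h.py <<'E'
def fixpose(p,uv):
    from scipy.optimize import least_squares
    L=np.array([[.11,.17],[.11,-.17],[-.10,-.17],[-.10,.17]])
    W=np.array([onz(p,q,.015)[:2] for q in uv])
    f=lambda v:((L@np.array([[np.cos(v[2]),np.sin(v[2])],[-np.sin(v[2]),np.cos(v[2])]])+v[:2])-W).ravel()
    s=least_squares(f,[.65,-.07,-.2]); return s.x,s.fun*1e3
E
python3 - <<'E'
from h import *
p=capture("top")
uv=np.array([(135,65),(640,190),(567,503),(43,370)])/5+[235,140]
v,e=fixpose(p,uv); print(v,np.degrees(v[2]),e.round(1))
c,s=np.cos(v[2]),np.sin(v[2]); R=np.array([[c,-s,0],[s,c,0],[0,0,1]]);t=np.array([v[0],v[1],0])
for y in(.085,-.085):
  X=np.array([[-.146,y,.157],[.002,y,.217],[.05,y,.059]]); W=X@R.T+t
  print(W.round(4),((proj(p,W)-[235,140])*5).round())
print(sense()); 
E
```

```text
[ 0.61250042 -0.0671387  -0.18260662] -10.462588678744421 [ 1.2  3.3 -0.3 -1.6 -1.5 -2.1  0.6  0.5]
[[0.4844 0.043  0.157 ]
 [0.6299 0.0161 0.217 ]
 [0.6771 0.0074 0.059 ]] [[146. 432.]
 [213. 155.]
 [234. 160.]]
[[ 0.4535 -0.1242  0.157 ]
 [ 0.599  -0.1511  0.217 ]
 [ 0.6462 -0.1598  0.059 ]] [[442. 509.]
 [516. 231.]
 [500. 227.]]
{'time_s': 1.25, 'joints': array([ 8.16249688e+01,  2.20418423e+01,  4.50672012e-01,  5.89206314e-04,
       -6.84090890e+01, -1.48136853e+01]), 'joint_velocities': array([-0.05416018,  0.03326084, -0.05097004,  0.0066747 , -0.03014234,
        0.0004549 ]), 'effort': array([ 8.38819178e-04, -3.90475738e+01,  1.87617713e+01,  4.22449082e+00,
        1.54711492e-02, -1.42695941e-05]), 'tcp_pos': array([0.24610159, 0.57448182, 0.23953651]), 'ee_rot': array([[ 9.19214392e-01, -3.93757414e-01,  8.80096612e-06],
       [-3.93757414e-01, -9.19214392e-01, -5.86967263e-06],
       [ 1.04012018e-05,  1.93004189e-06, -1.00000000e+00]]), 'wrist_force': array([ 0.07846702,  0.48380592, -0.53865275]), 'moment': array([-0.02921121, -0.01626292, -0.00521523]), 'gripper_width': 1.0043460083511957}
```

Emit:
apply_moves(steps=[[[1,0,0,-30,0,0,-0.111],[1,0,0,-30,0,0,-0.111],[1,24,47,0,0,0,0],[1,24,47,0,0,0,0],[1,24,47,0,0,0,0],[1,24,47,0,0,0,0],[1,24,47,0,0,0,0],[1,24,47,0,0,0,0],[1,24,47,0,0,0,0],[1,24,47,0,0,0,0],[1,24,47,0,0,0,0],[1,24,47,0,0,0,0]]])

```text
time_s: 2.75
tcp_pos: [0.3968, 0.0671, 0.3001]
ee_rot: [[0.983, -0.181, 0.001], [-0.181, -0.983, 0.001], [0.001, -0.001, -1.0]]
wrist_force: [1.5, 0.4, 0.5]
gripper_width: 1.0
```

Emit:
apply_moves(steps=[[[1,10,45,0,0,0,0],[1,10,45,0,0,0,0],[1,10,45,0,0,0,0],[1,10,43,0,0,0,0],[1,0,0,0,0,0,0],[1,0,0,0,0,0,0]]])

```text
time_s: 3.5
tcp_pos: [0.4035, -0.1136, 0.2996]
ee_rot: [[0.983, -0.182, 0.0], [-0.182, -0.983, 0.0], [0.0, -0.0, -1.0]]
wrist_force: [0.2, -0.3, -0.3]
gripper_width: 1.002
```

```bash
cat >> h.py <<'E'
V=[0.6125,-0.0671,-0.1826]
def fx(w):
    c,s=np.cos(V[2]),np.sin(V[2]); d=np.array(w,float)-[V[0],V[1],0]; return np.array([c*d[0]+s*d[1],-s*d[0]+c*d[1],d[2]])
def wd(f):
    c,s=np.cos(V[2]),np.sin(V[2]); return np.array([V[0]+c*f[0]-s*f[1],V[1]+s*f[0]+c*f[1],f[2]])
E
python3 - <<'E'
from h import *
p=capture("wrist"); save(p,"w1.png")
print(fx(sense()["tcp_pos"]).round(4), np.round(p["T"],3).tolist())
for y in(.085,-.085): print(proj(p,[wd(q) for q in([-.146,y,.157],[.05,y,.059],[-.10,-.17,.015],[-.1,.17,.015])]).round(1)*1.4)
for m in masks_of(p,"clamp2_handle"): print(m["confidence"],m["box"])
E
```

```text
[-0.1971 -0.0833  0.2996] [[-0.181, -0.944, -0.275, 0.478], [-0.983, 0.174, 0.051, -0.128], [-0.0, 0.279, -0.96, 0.444], [0.0, 0.0, 0.0, 1.0]]
[[  84.42  192.08]
 [ 121.52 -134.96]
 [ 494.9   118.3 ]
 [  70.42  118.16]]
[[ 389.34  192.22]
 [ 389.2  -134.96]
 [ 494.9   118.3 ]
 [  70.42  118.16]]
0.83 [260.6, 3.9, 22.7, 147.0]
```

View pics/w1.png

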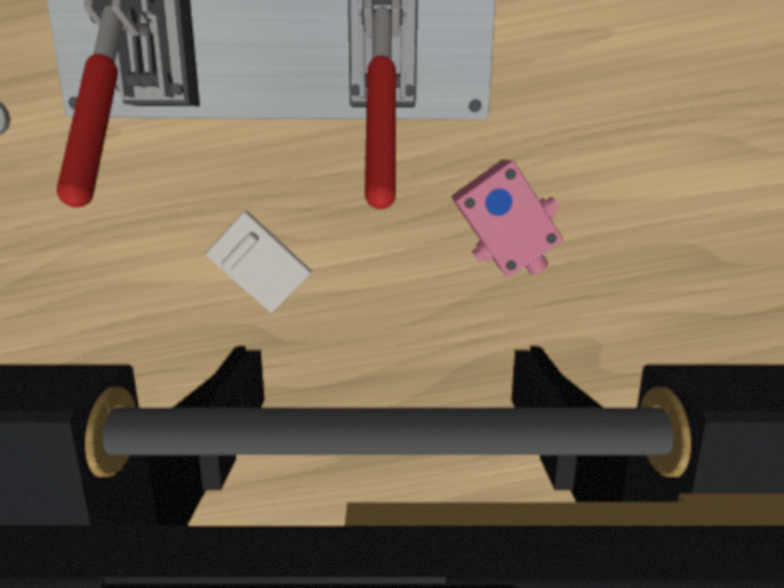

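Emit:
apply_moves(steps=[[[1,20,-4.5,10,0,0,0],[1,20,0,30,0,0,0],[1,18,0,30,0,0,0],[1,0,0,30,0,0,0],[1,0,0,10,0,0,0],[1,0,0,0,0,0,0],[1,0,0,0,0,0,0]]])

```text
time_s: 4.47
tcp_pos: [0.4624, -0.1194, 0.191]
ee_rot: [[0.984, -0.181, 0.003], [-0.181, -0.984, -0.0], [0.003, -0.0, -1.0]]
wrist_force: [-0.2, -0.1, -0.2]
gripper_width: 1.007
```

```bash
sed -i 's/^V=.*/V=[0.6134,-0.0622,-0.1826]/' h.py
python3 - <<'E'
from h import *
p=capture("wrist"); save(p,"w2.png")
print(fx(sense()["tcp_pos"]).round(4),K(p))
print(proj(p,[wd(q) for q in([-.146,-.085,.157],[-.102,-.085,.127])]).round(1)*1.4)
E
```

```text
[-0.1382 -0.0838  0.191 ] (np.float64(362.4506646363183), 276.63552514166486, 209.7118599955352)
[[390.04 372.96]
 [390.18 245.56]]
```

View pics/w2.png

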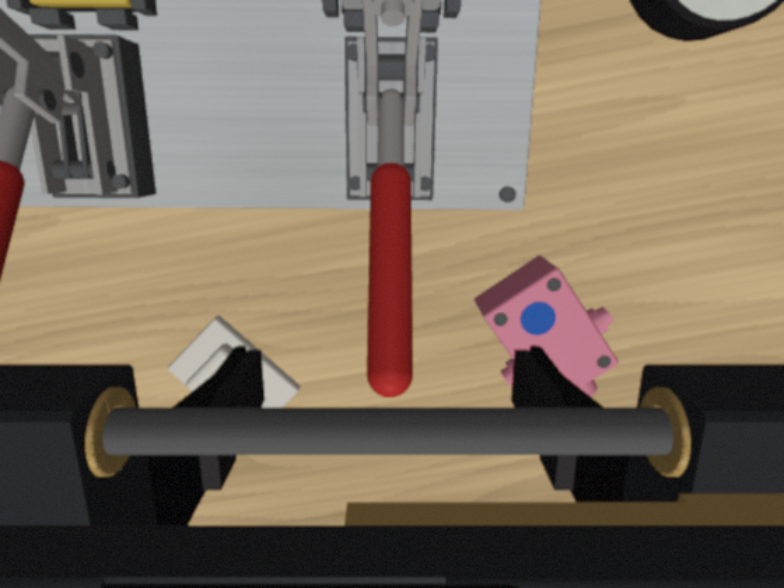

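Tip at px (390,373), centred between the fingers (388) and matching the prediction. I'll descend and grip.

Emit:
apply_moves(steps=[[[1,0,0,20,0,0,0],[1,0,0,21,0,0,0],[1,0,0,0,0,0,0],[0,0,0,0,0,0,0],[0,0,0,0,0,0,0],[0,0,0,0,0,0,0],[0,0,0,0,0,0,0],[0,0,0,0,0,0,0],[0,0,0,0,0,0,0],[0,0,0,0,0,0,0]]])

```text
time_s: 5.78
tcp_pos: [0.4615, -0.1197, 0.1485]
ee_rot: [[0.983, -0.182, -0.0], [-0.182, -0.983, -0.0], [-0.0, 0.0, -1.0]]
wrist_force: [-0.0, -0.3, 1.1]
gripper_width: 0.287
```

Emit:
apply_moves(steps=[[[0,0,0,0,0,0,0],[0,0,0,0,0,0,0],[0,0,0,0,0,0,0],[0,0,0,0,0,0,0]]])

```text
time_s: 6.28
tcp_pos: [0.4615, -0.1198, 0.1485]
ee_rot: [[0.983, -0.182, -0.0], [-0.182, -0.983, -0.0], [-0.0, 0.0, -1.0]]
wrist_force: [0.8, -1.0, -1.1]
gripper_width: 0.193
```

```bash
python3 - <<'E'
from h import *
a=56;P=[(-146,157,56),(-138,167,52),(-116,186,42),(-92,200,32),(-67,210,22),(-41,215,12),(-34,215,9),(-16,216,2),(-3,215,-4),(2,217,-8)]
q=fx(sense()["tcp_pos"])*1e3; print(q.round(1))
last=None
for x,z,l in P:
    for d in(8,):
        g=np.array([x+d*np.sin(np.radians(l)),z-d*np.cos(np.radians(l))-2]); print(g.round(1),None if last is None else (g-last).round(1)); last=g
E
```

```text
[-139.   -84.3  148.5]
[-139.4  150.5] None
[-131.7  160.1] [7.7 9.5]
[-110.6  178.1] [21. 18.]
[-87.8 191.2] [22.9 13.2]
[-64.  200.6] [23.8  9.4]
[-39.3 205.2] [24.7  4.6]
[-32.7 205.1] [ 6.6 -0.1]
[-15.7 206. ] [17.   0.9]
[ -3.6 205. ] [12.2 -1. ]
[  0.9 207.1] [4.4 2.1]
```

Emit:
apply_moves(steps=[[[0,4,0,-5,0,0,0],[0,4,0,-5,0,0,0],[0,7,0,-6.5,0,0,0],[0,7,0,-6,0,0,0],[0,7,0,-5.5,0,0,0],[0,7.5,0,-5,0,0,0],[0,7.5,0,-4.5,0,0,0],[0,8,0,-4,0,0,0],[0,8,0,-3.5,0,0,0],[0,8,0,-3,0,0,0],[0,8,0,-3,0,0,0],[0,0,0,0,0,0,0]]])

```text
time_s: 7.78
tcp_pos: [0.5363, -0.1337, 0.1987]
ee_rot: [[0.983, -0.182, -0.002], [-0.182, -0.983, 0.0], [-0.002, 0.0, -1.0]]
wrist_force: [2.3, -3.0, -13.5]
gripper_width: 0.191
```

Emit:
apply_moves(steps=[[[0,8,0,-0.5,0,0,0],[0,8,0,-1,0,0,0],[0,8,0,-0.5,0,0,0],[0,7,0,0,0,0,0],[0,0,0,0,0,0,0]]])

```text
time_s: 8.4
tcp_pos: [0.5659, -0.1395, 0.2033]
ee_rot: [[0.983, -0.182, -0.003], [-0.182, -0.983, -0.001], [-0.003, 0.001, -1.0]]
wrist_force: [-6.7, -1.3, 2.8]
gripper_width: 0.194
```

Emit:
apply_moves(steps=[[[0,6,0,-0.5,0,0,0],[0,6,0,0,0,0,0],[0,6,0,0,0,0,0],[0,6,0,0.5,0,0,0],[0,6,0,0,0,0,0],[0,5,0,-1,0,0,0],[0,0,0,0,0,0,0]]])

```text
time_s: 9.28
tcp_pos: [0.5939, -0.1451, 0.203]
ee_rot: [[0.983, -0.182, -0.018], [-0.182, -0.983, 0.002], [-0.018, 0.002, -1.0]]
wrist_force: [-21.4, 2.7, 9.6]
gripper_width: 0.198
```

Emit:
apply_moves(steps=[[[0,4,0,-0.5,0,0,0],[0,4,0,-1,0,0,0],[0,0,0,0,0,0,0]]])

```text
time_s: 9.65
tcp_pos: [0.5959, -0.1457, 0.2028]
ee_rot: [[0.983, -0.183, -0.033], [-0.183, -0.983, 0.004], [-0.033, 0.002, -0.999]]
wrist_force: [-31.1, 6.3, 12.4]
gripper_width: 0.192
```

```bash
python3 - <<'E'
from h import *
p=capture("scene"); a=p["color"][170:290,190:330,::-1]
q=capture("wrist")["color"][:,:,::-1]
a=cv2.resize(a,None,fx=3.5,fy=3.5,interpolation=cv2.INTER_CUBIC); q=cv2.resize(q[:,150:410],(260,420))
im=np.zeros((420,a.shape[1]+260,3),np.uint8); im[:a.shape[0],:a.shape[1]]=a[:420]; im[:,a.shape[1]:]=q; cv2.imwrite("pics/s2.png",im)
E
```

```text
(no output)
```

View pics/s2.png

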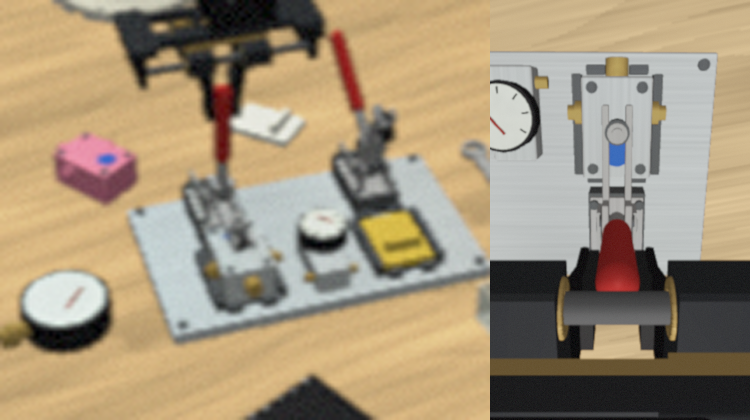

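Emit:
apply_moves(steps=[[[0,-3,0,0,0,0,0],[0,-3,0,0,0,0,0],[0,-3,0,0.5,0,0,0],[0,0,0,0,0,0,0],[0,0,0,0,0,0,0]]])

```text
time_s: 10.38
tcp_pos: [0.5939, -0.1449, 0.2031]
ee_rot: [[0.983, -0.182, -0.016], [-0.182, -0.983, 0.002], [-0.016, 0.001, -1.0]]
wrist_force: [-16.5, 0.9, 5.0]
gripper_width: 0.196
```

Emit:
apply_moves(steps=[[[0,-3,0,0,0,0,0],[0,0,0,0,0,0,0],[0.8,0,0,0,0,0,0],[0.8,0,0,0,0,0,0],[0.8,0,0,0,0,0,0],[0.8,0,0,0,0,0,0],[0.8,0,0,0,0,0,0],[0.8,0,0,0,0,0,0]]])

```text
time_s: 11.38
tcp_pos: [0.5973, -0.1448, 0.2036]
ee_rot: [[0.983, -0.182, 0.0], [-0.182, -0.983, -0.0], [0.0, -0.0, -1.0]]
wrist_force: [0.5, 0.5, 0.6]
gripper_width: 0.765
```

```bash
python3 - <<'E'
from h import *
p=capture("scene"); a=p["color"][170:290,190:330,::-1]
c=capture("wrist");q=c["color"][:,:,::-1]
print(fx(sense()["tcp_pos"]).round(4),proj(c,[wd((.002,-.085,.217)),wd((-.016,-.085,.216)),wd((-.034,-.085,.215))])-[150,0])
a=cv2.resize(a,None,fx=3.5,fy=3.5,interpolation=cv2.INTER_CUBIC); q=q[:,150:410]
im=np.zeros((420,a.shape[1]+260,3),np.uint8); im[:a.shape[0],:a.shape[1]]=a[:420]; im[:,a.shape[1]:]=q; cv2.imwrite("pics/s3.png",im)
E
```

```text
[-0.0009 -0.0842  0.2035] [[128.23377782 292.26561844]
 [128.12860941 329.44492277]
 [128.03139172 363.81347686]]
```

View pics/s3.png

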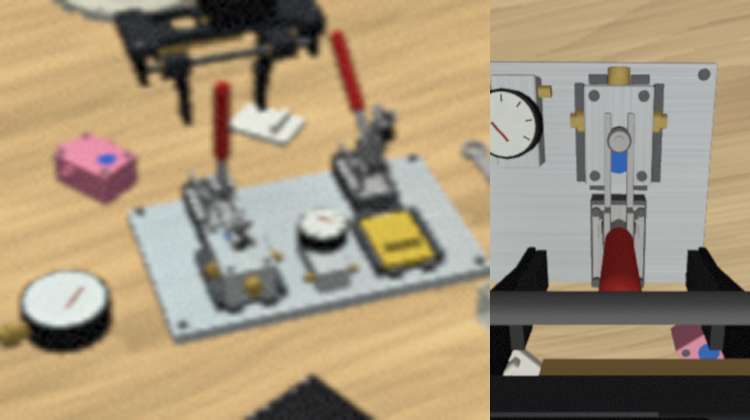

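Emit:
apply_moves(steps=[[[0.8,0,0,-20,0,0,0],[0.8,0,0,-20,0,0,0],[0.8,-20,0,-20,0,0,0],[0.8,-30,0,0,0,0,0],[0.8,0,0,0,0,0,0],[0.8,0,0,0,0,0,0],[0.8,0,0,0,0,0,0],[0.8,0,0,0,0,0,0],[0.8,0,0,0,0,0,0],[0.8,0,0,0,0,0,0],[0.8,0,0,0,0,0,0],[0.8,0,0,0,0,0,0]]])

```text
time_s: 12.98
tcp_pos: [0.548, -0.1357, 0.2636]
ee_rot: [[0.983, -0.182, 0.0], [-0.182, -0.983, 0.0], [0.0, -0.0, -1.0]]
wrist_force: [0.4, 0.5, 0.6]
gripper_width: 0.795
```

```bash
python3 - <<'E'
from h import *
c=capture("wrist"); save(c,"w4.png")
print(fx(sense()["tcp_pos"]).round(4),(proj(c,[wd((.002,-.085,.217)),wd((-.003,-.085,.215)),wd((-.016,-.085,.216))])*1.4).round(1))
E
```

```text
[-0.0509 -0.0842  0.2636] [[389.1 209.6]
 [389.1 222.2]
 [389.  256.1]]
```

View pics/w4.png

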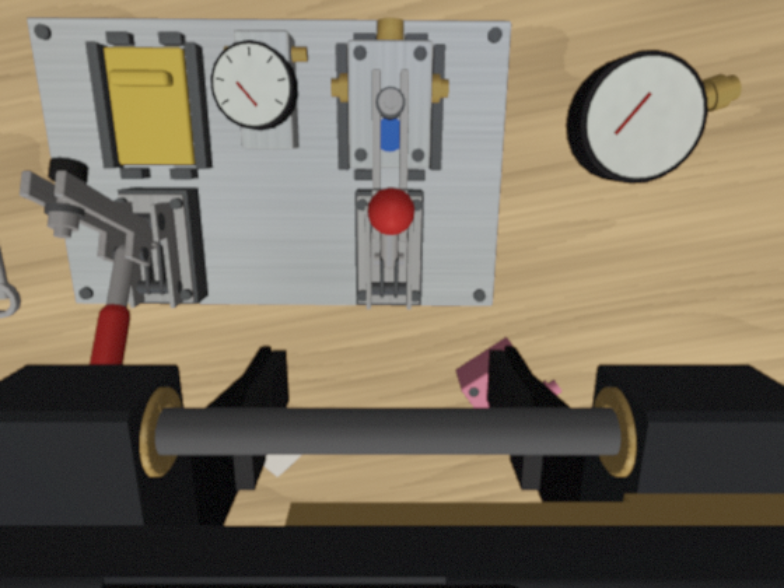

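Tip at px (391,212) against 209.6 predicted for locked, and the arm is level on the block. It is locked with nothing touching it. I'll wait out the hold.

Emit:
apply_moves(steps=[[[0.8,0,0,0,0,0,0],[0.8,0,0,0,0,0,0],[0.8,0,0,0,0,0,0],[0.8,0,0,0,0,0,0],[0.8,0,0,0,0,0,0],[0.8,0,0,0,0,0,0],[0.8,0,0,0,0,0,0],[0.8,0,0,0,0,0,0],[0.8,0,0,0,0,0,0],[0.8,0,0,0,0,0,0],[0.8,0,0,0,0,0,0],[0.8,0,0,0,0,0,0]]])

```text
time_s: 14.52
tcp_pos: [0.548, -0.1357, 0.2636]
ee_rot: [[0.983, -0.182, 0.0], [-0.182, -0.983, 0.0], [0.0, -0.0, -1.0]]
wrist_force: [0.3, 0.4, -1.0]
gripper_width: 0.802
```

Emit:
apply_moves(steps=[[[0.8,0,0,0,0,0,0],[0.8,0,0,0,0,0,0],[0.8,0,0,0,0,0,0],[0.8,0,0,0,0,0,0],[0.8,0,0,0,0,0,0],[0.8,0,0,0,0,0,0],[0.8,0,0,0,0,0,0],[0.8,25,0,0,0,0,0],[0.8,25,0,20,0,0,0],[0.8,0,0,20,0,0,0],[0.8,0,0,20,0,0,0],[0.8,0,0,0,0,0,0]]])

```text
time_s: 16.02
tcp_pos: [0.5962, -0.1448, 0.2017]
ee_rot: [[0.983, -0.182, -0.004], [-0.182, -0.983, 0.0], [-0.004, 0.001, -1.0]]
wrist_force: [1.2, -0.1, 0.9]
gripper_width: 0.799
```

Emit:
apply_moves(steps=[[[0,0,0,0,0,0,0],[0,0,0,0,0,0,0],[0,0,0,0,0,0,0],[0,0,0,0,0,0,0],[0,0,0,0,0,0,0],[0,0,0,0,0,0,0],[0,0,0,0,0,0,0],[0,0,0,0,0,0,0],[0,0,0,0,0,0,0],[0,0,0,0,0,0,0]]])

```text
time_s: 17.27
tcp_pos: [0.5971, -0.1452, 0.2036]
ee_rot: [[0.983, -0.182, -0.0], [-0.182, -0.983, -0.001], [-0.0, 0.001, -1.0]]
wrist_force: [-1.2, -3.6, 1.0]
gripper_width: 0.195
```

Emit:
apply_moves(steps=[[[0,-5,0,1,0,0,0],[0,-5,0,0.5,0,0,0],[0,-5,0,-0.5,0,0,0],[0,-5,0,0,0,0,0],[0,-6,0,0.5,0,0,0],[0,-6,0,0.5,0,0,0],[0,-6,0,0,0,0,0],[0,-8,0,1,0,0,0],[0,-8,0,1.5,0,0,0],[0,-8,0,2,0,0,0],[0,0,0,0,0,0,0]]])

```text
time_s: 18.65
tcp_pos: [0.5364, -0.1336, 0.1973]
ee_rot: [[0.983, -0.182, 0.001], [-0.182, -0.983, -0.0], [0.001, -0.0, -1.0]]
wrist_force: [1.0, -3.6, 2.0]
gripper_width: 0.2
```

Emit:
apply_moves(steps=[[[0,-8,0,2.5,0,0,0],[0,-8,0,3,0,0,0],[0,-7,0,3.5,0,0,0],[0,-8,0,4,0,0,0],[0,-7,0,4,0,0,0],[0,-7.5,0,4.7,0,0,0],[0,-7,0,5.3,0,0,0],[0,-7,0,6,0,0,0],[0,-6.6,0,6.3,0,0,0],[0,-4,0,4.6,0,0,0],[0,-4,0,4.7,0,0,0],[0,0,0,0,0,0,0]]])

```text
time_s: 20.15
tcp_pos: [0.4644, -0.1202, 0.1496]
ee_rot: [[0.983, -0.181, 0.003], [-0.181, -0.983, -0.001], [0.003, 0.0, -1.0]]
wrist_force: [0.4, -1.3, 5.3]
gripper_width: 0.2
```

Emit:
apply_moves(steps=[[[0,-1.5,0,2,0,0,0],[0,0,0,0,0,0,0],[1,0,0,0,0,0,0],[1,0,0,0,0,0,0],[1,0,0,0,0,0,0],[1,0,0,0,0,0,0],[1,0,0,0,0,0,0],[1,0,0,0,0,0,0],[1,0,0,0,0,0,0]]])

```text
time_s: 21.28
tcp_pos: [0.4619, -0.1198, 0.1464]
ee_rot: [[0.983, -0.182, -0.0], [-0.182, -0.983, 0.0], [-0.0, -0.0, -1.0]]
wrist_force: [0.7, 0.4, 0.4]
gripper_width: 0.91
```

Emit:
apply_moves(steps=[[[1,0,0,-20,0,0,0],[1,0,0,-30,0,0,0],[1,-20,0,-40,0,0,0],[1,-20,0,-40,0,0,0],[1,-10,0,-20,0,0,0],[1,0,0,0,0,0,0],[1,0,0,0,0,0,0],[1,0,0,0,0,0,0]]])

```text
time_s: 22.28
tcp_pos: [0.4125, -0.1108, 0.295]
ee_rot: [[0.983, -0.182, -0.003], [-0.182, -0.983, -0.0], [-0.003, 0.001, -1.0]]
wrist_force: [0.2, 0.5, 0.0]
gripper_width: 1.002
```

```bash
python3 - <<'E'
from h import *
c=capture("wrist"); t=capture("top")
P=[wd((-.146,-.085,.157)),wd((-.138,-.085,.167)),wd((-.146,.085,.157))]
print(sense()["time_s"],fx(sense()["tcp_pos"]).round(4),proj(c,P).round(1),((proj(t,P)-[235,140])*4).round(1))
a=cv2.resize(t["color"][140:260,235:375],None,fx=3.5,fy=3.5,interpolation=cv2.INTER_CUBIC)
b=c["color"][:,240:550]; im=np.zeros((420,800,3),np.uint8); im[:,:490]=a; im[:,490:]=b
cv2.imwrite("pics/end.png",im[:,:,::-1])
E
```

```text
22.375 [-0.1885 -0.0842  0.2954] [[277.3 148.2]
 [277.4 139. ]
 [ 57.6 148.1]] [[346.6 405.6]
 [350.7 392.3]
 [110.  344.1]]
```

View pics/end.png

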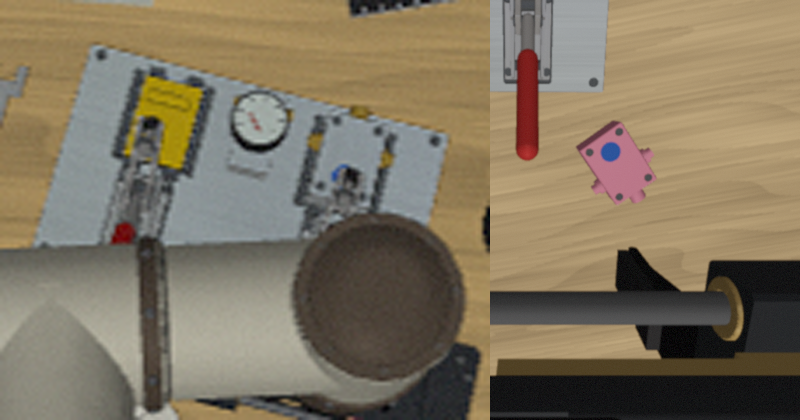

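The tip is at px (277,150) against 148.2 predicted for fully open. The block (335,184) and the cover sit in their nests. I'm handing in.

```bash
python3 -c "
from h import *
print(r.finish_job(), sense()['time_s'])"
```

```text
the job is handed in; nothing more can be done
the job is handed in; nothing more can be done
```

The valve block stood in station 2, so I worked clamp 2 only. I gripped its red handle, took it over centre, let go for about 5 s, then gripped it again and swung the clamp fully open. The arm was clear at about 22 s and I handed the job in then.

- **Locked:** with the gripper off, the tip was within about 2 px of its predicted locked position, and the arm lay level on the block. I could not measure the clamping force itself.
- **Open:** at the end the tip was within about 2 px of its predicted fully open position.
- **Everything else:** in the last picture the block and the yellow cover looked unmoved in their nests. The end of clamp 1's handle and the bystanders were not checked in it: the arm hid most of clamp 1's handle and the crop left the bystanders out.
- **Disagreements:** my first estimate of the fixture position from the top camera was about 5 mm off sideways. I corrected it from the wrist camera before gripping. Pushing against the lock stop briefly read about 31 N at the wrist, well under the 120 N limit.

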